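# Load the tape dispenser and hold its brake off

### The arm

A 6-joint arm with a two-finger parallel gripper is mounted at the origin on a cart in front of the work surface, level with it; the furniture and walls round the work are solid. World frame = base frame: x ahead of the robot, y to its left, z up, the work surface at z = 0. Lengths are in mm, angles in rad, forces in N, time in s.
With the tool pointing down it reaches from about 300 to 875 mm from the base axis. Payload 6.4 kg.
Tool frame: the origin (TCP) lies at the very end of the fingers, on their centre line; the grasp point (between the pads) lies 19 mm behind it; z points along the fingers, y is the line along which they close (so a half turn about z gives the same grasp; the last joint's range is limited). The gripper opens to 85 mm and grips with 20 to 120 N. Pads are 22 mm wide; open, the fingers measure 114 mm over their backs; the gripper's body (76 mm by 85 mm) begins 54 mm behind the grasp point. The pads swing forward as they close: fully open they stand 13 mm farther back than shut.
Start: joints at [-1.472, 0.181, 1.607, -0, 1.354, -0.206], TCP at [172.575, -548.506, 231.288] pointing down, gripper open.
Joint ranges: [-2.99, 2.99], [-0.89, 2.07], [0.3, 2.58], [-1.14, 4.28], [0, 2.63], [-3.12, 3.12]. Speed limits (rad/s): [2.57, 2.57, 3.01, 3.14, 3.14, 3.14].

### API

Orientations are given as a unit quaternion [x, y, z, w].
In Python, from rig import observe, optics, ticket gives the robot as it stands.
- The arm moves only by the tool play_rows, never from a script. Its arguments are lists of equal length, an entry for each row: "offset": the shift along the tool's x, y, z normalised to -1 to 1, where 1 is 0.08 m, a list of three; "dr": the turn, a rotation vector about the tool's x, y, z normalised to -1 to 1, where 1 is pi/2 rad, a list of three. A call has 1 to 20 rows; each row is the pose to reach, as a shift and turn from the pose commanded when the call began, along the tool's axes at that moment; what a row does not reach only later rows make up. A row lasts 1/12 s, in which the tool goes at most 41.7 mm and 7.16 degrees, less where a joint would pass 70% of its speed; a pose out of reach is approached as far as the arm can. A call with a number of a shift or a turn outside -1 to 1 is refused whole. A call with a gripper value outside its range is refused whole. "hand" is the closure, from 0 (fully open) to 1 (shut), set as the call begins (left out, the last holds). The fingers move at their own pace and stop on an object; "newtons" is the grip in N (left out, the last holds). Time passes only in rows, so rows that repeat a pose let the fingers close. It gives the time, the measured TCP pose, the force, the opening and the grip force at its end, in the units of the state.
- observe(): the state, without advancing time (a new reading comes with each control period).
- optics.capture(name): name is "scene" or "top" or "wrist"; returns the picture (480x640x3 uint8, blue, green, red); there is no depth.
- optics.camera_params(name): a dict with "camera_matrix" (3x3 intrinsics, pixels), "R" (3x3) and "t" (3): a world point X has camera coordinates R X + t. Camera axes: x right, y down, z forward; pixel columns grow to the right and rows downward; lengths in mm; the calibration is good to about 2 mm. The wrist camera is an equidistant fisheye: a pixel r from the principal point sees the ray r / f radians off the axis. A picture is of the moment at which its call begins: read the wrist's pose just before it. camera_params takes no time and is no camera call; for the wrist camera it gives the pose at the moment of the call.
- ticket.sign_off(): hands the job in; it is judged then, once.
The state is a dict: "clock": time; "qpos": joint angles; "joint_velocities": joint speeds; "joint_efforts": joint torques, N m; "ee_pos": TCP position; "tool_rot": TCP orientation; "contact_force": force on the tool from outside, world axes, zero at the start; "wrist_torque": the same for the moment, N m; "opening": finger opening in mm; "grip_force": force on a finger pad.
Only numpy, scipy, OpenCV 4.12 (cv2) and the standard library are available. Lean on these libraries where they do the work, as an engineer would, in place of code of your own. Each camera call takes 0.05 s, during which the arm holds its last target. There are 200 camera calls.

### The job

Slide the blue roll of tape right down over the upright spindle of the tape dispenser until it sits on the seat, and let go of it. Then press the dispenser's brake lever down by its yellow pad until the lever is level, its pointer in the green band, never as far as the red band (which would work the cutter), and finish while still holding it there. Do not disturb the other things on the worktop.

Things in the scene. Friction and masses are not known exactly. Their poses are not given: they have to be found in the camera images.
- blue_roll_center (a point): Centre of the loose blue roll of tape (half-way up, on its axis): outer diameter 54, height 30, cardboard core with a through bore of diameter 26, about 0.1 kg. It starts lying flat on the worktop (axis upright, z axis up). A red roll of the same size lies near it; the two change places between starts.
- red_roll_center (a point): Centre of the loose red roll of tape, same size as the blue one; not to be used.
- dispenser: Fixed grey tape dispenser; origin at the centre of its underside, on the worktop. Base plate 180 (x) by 240 (y) by 12 thick. The aluminium spindle stands at its x 0, y +60; the brake lever lies along its x axis at y -60, hinged at x +60, z 70, between two cheeks 82 high, its free end towards -x. Gauge plate with the bands at x -45, y -87, top at z 101.
- spindle_seat (a point): Point on the spindle's axis at the top of its round grey seat (seat diameter 48), 20 above the worktop; axes as the dispenser's. The upright spindle has diameter 22 and rises 47 above this point, the last 8 tapering to diameter 12. A seated roll rests on the seat, its centre 15 above this point.
- lever_pad (a point): Centre of the top face of the yellow press pad (34 long by 26 wide) at the free end of the brake lever, 135 from the hinge axis; moves with the lever. About 97 above the worktop at rest, 77 when the lever is level.
- brake_lever (a joint): Angle of the brake lever in rad, growing as the pad is pressed down; 0 at rest (pad end raised by 0.15 rad), 0.15 level, 0.32 at the bottom stop. Pointer in the green band from 0.11 to 0.19, in the red band from 0.23. A spring lifts it back to 0 when let go; the pad needs about 1.5 N to start, 6 N at level (30 N per rad more).
- marker: White marker pen lying flat, 135 long, 16 thick; leave alone.
- call_bell: Metal counter bell, diameter 74, 59 high, origin under its centre; leave alone.
- tape_roll: Large cream tape roll lying flat, diameter 100, 25 high, origin under its centre; leave alone.
- sauce_bowl_1: Black sauce bowl, diameter 76, 30 high, origin under its centre; leave alone.
- soy_bottle: Tall soy bottle, 58 wide, 207 high, origin under its centre; leave alone.
- spice_2: Spice jar with dark cap, diameter 44, 105 high, origin under its centre; leave alone.
There are look-alikes about, which are no part of the job. There is more than one size of the part that bears blue_roll_center; the job needs the smallest.

How it is judged (in metres and radians):
On the way, in this order (a step that is already met when the one before it is completed fails the run):
1. the blue roll sits on the spindle's seat, let go of, with the brake lever up (horizontal distance between blue_roll_center and spindle_seat below 0.005 m and z of blue_roll_center in the frame of spindle_seat between 0.012 and 0.018 m and angle between blue_roll_center's own z axis and vertical below 0.1 rad and contact force between each of the fingers, the arm and blue_roll below 0.3 N and value of joint brake_lever below 0.06 rad), for 0.2 s.
2. the robot holds the lever with its pointer in the green band (value of joint brake_lever between 0.11 and 0.19 rad and contact force between any of the fingers, the arm and brake_lever above 2 N), for 0.2 s.
At the end, for the whole second after the job is handed in: The blue roll is on the spindle and rests on the seat (axis within 5 mm, height within 3 mm, tilt under 0.1 rad), not touched by the robot; the robot presses the brake lever with more than 2 N and keeps it still at 0.11 to 0.19 rad (green band) through the last second (all of step 2 and horizontal distance between blue_roll_center and spindle_seat below 0.005 m and z of blue_roll_center in the frame of spindle_seat between 0.012 and 0.018 m and angle between blue_roll_center's own z axis and vertical below 0.1 rad and contact force between each of the fingers, the arm and blue_roll below 0.3 N and velocity of joint brake_lever between -0.1 and 0.1 rad/s); the arm keeps its last pose, push and grip.
It fails at once if the lever is pressed down to the red band (value of joint brake_lever above 0.23 rad).
It fails at once if another thing (red roll, marker, bell, large tape roll, sauce bowl, soy bottle, spice jar) is moved more than 30 mm (distance of any of red_roll_center, marker, call_bell, tape_roll, sauce_bowl_1, soy_bottle, spice_2 from where it was at the start of the episode above 0.03 m).
It also fails if it takes over 53 s, if anything falls off the work surface, if the arm or the gripper's body presses on something with over 40 N, if the wrist force passes 120 N, or if a joint passes its speed limit or range.

## Working session

There is one attempt and no reset: what is moved stays moved. The work goes in short steps, Python scripts to look and compute and a tool call to move; the robot and the scene stay as the last step left them, time stands still between calls to the robot, and variables do not carry over. Pictures are saved under pics/ and viewed, at most 10 in all, crops included, and the job is handed in when it is done.

Besides the shell and the picture viewer there is one more tool, called after "Call:" as name(argument=value, ...), one argument or row to a line, values as JSON. play_rows: Moves the arm, as the interface text tells. Scaled input: -1 to 1 covers 0.08 m each way for a shift and pi/2 rad each way for a turn. Its arguments: {"type":"object","properties":{"offset":{"type":"array","items":{"type":"array","items":{"type":"number","minimum":-1,"maximum":1}}},"dr":{"type":"array","items":{"type":"array","items":{"type":"number","minimum":-1,"maximum":1}}},"hand":{"type":"number"},"newtons":{"type":"number"}},"required":["offset","dr"]}

```bash
mkdir -p pics; cat > h.py <<'E'
import numpy as np, cv2
from rig import observe, optics, ticket
from scipy.spatial.transform import Rotation as Ro
def ray(p,u,v,name):
    K=np.array(p["camera_matrix"]);R=np.array(p["R"]);t=np.array(p["t"]).ravel()
    x=(u-K[0,2])/K[0,0];y=(v-K[1,2])/K[1,1]
    if name=="wrist":
        r=np.hypot(x,y);d=np.array([x/r*np.sin(r),y/r*np.sin(r),np.cos(r)]) if r>1e-9 else np.array([0,0,1.])
    else: d=np.array([x,y,1.])
    return -R.T@t, R.T@d
def onz(p,u,v,z,name):
    o,d=ray(p,u,v,name); return o+d*(z-o[2])/d[2]
def proj(p,X):
    K=np.array(p["camera_matrix"]);c=np.array(p["R"])@X+np.array(p["t"]).ravel()
    q=K@c;return q[:2]/q[2]
E
python3 - <<'E'
from h import *
a=[]
for n in ["scene","top"]:
    im=optics.capture(n);cv2.imwrite(f"pics/{n}0.png",im)
    p=optics.camera_params(n);R=np.array(p["R"]);print(n,(-R.T@np.array(p["t"]).ravel()).round(),R.round(3).tolist(),np.array(p["camera_matrix"])[0,0])
s=observe();print(s["ee_pos"],s["tool_rot"],s["opening"],s["clock"])
E
```

```text
scene [-328.  701.  825.] [[-0.646, -0.763, -0.024], [-0.415, 0.377, -0.828], [0.641, -0.525, -0.56]] 545.3027428917404
top [ 209.    3. 1668.] [[-0.033, -0.999, 0.0], [-0.977, 0.032, -0.21], [0.21, -0.007, -0.978]] 572.1729036538505
[ 172.51562894 -548.00211706  230.49218308] [ 9.88408905e-01  1.51813178e-01  3.41216320e-05 -7.71514779e-04] 85.7191900655072 0.1
```

View pics/top0.png

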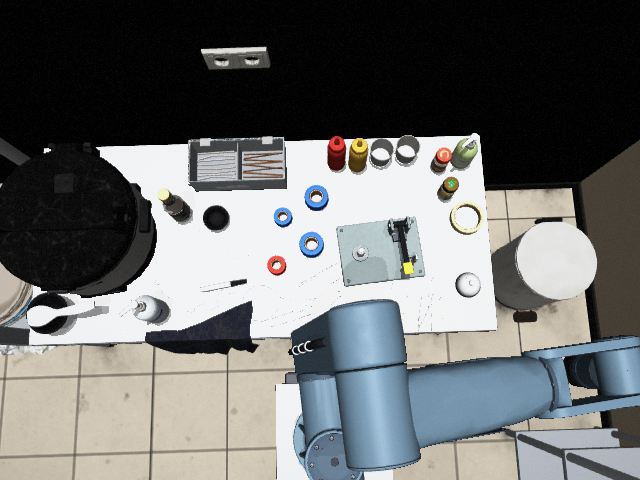

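View pics/scene0.png

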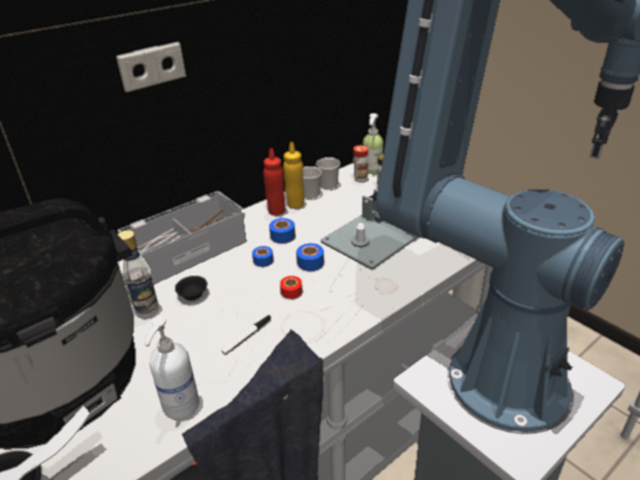

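The top view shows three blue rolls: (283,217), (316,197) and (311,244). The one at (283,217) is clearly smaller and matches the red roll at (277,265), so it is the one the job needs. The spindle is at about (361,253), the yellow pad at (408,268) and the lever hinge near (400,222). In the scene view the small roll is at (262,256). I'll measure these and confirm with one crop.

```bash
python3 - <<'E'
from h import *
im=cv2.imread("pics/top0.png");sc=cv2.imread("pics/scene0.png");p=optics.camera_params("top");ps=optics.camera_params("scene")
def blobs(im,lo,hi,mn=30):
    m=cv2.inRange(cv2.cvtColor(im,cv2.COLOR_BGR2HSV),lo,hi)
    cs,_=cv2.findContours(m,cv2.RETR_EXTERNAL,cv2.CHAIN_APPROX_NONE);return [c for c in cs if cv2.contourArea(c)>mn]
for col,lo,hi in [("blue",(100,150,60),(125,255,255)),("red",(0,170,80),(8,255,255)),("yel",(22,150,100),(34,255,255))]:
    for c in blobs(im,lo,hi):
        z=95 if col=="yel" else 30
        P=np.array([onz(p,*q[0],z,"top")[:2] for q in c],np.float32);(cx,cy),r=cv2.minEnclosingCircle(P)
        M=cv2.moments(c);u,v=M["m10"]/M["m00"],M["m01"]/M["m00"]
        print(col,np.round((u,v),1),"ctr@z",z,onz(p,u,v,z,"top").round(1),"circ",round(cx,1),round(cy,1),"r",round(r,1))
    for c in blobs(sc,lo,hi):
        M=cv2.moments(c);u,v=M["m10"]/M["m00"],M["m01"]/M["m00"]
        print("  scene",np.round((u,v),1),onz(ps,u,v,15 if col!="yel" else 95,"scene").round(1),cv2.contourArea(c))
# plate
hs=cv2.cvtColor(im,cv2.COLOR_BGR2HSV);print(hs[270,355],hs[240,350],hs[300,300])
m=cv2.inRange(im,(60,60,60),(190,190,190));m[:210]=0;m[295:]=0;m[:,:330]=0;m[:,432:]=0
m=cv2.morphologyEx(m,cv2.MORPH_CLOSE,np.ones((9,9)))
m=cv2.morphologyEx(m,cv2.MORPH_OPEN,np.ones((5,5)))
c=max(cv2.findContours(m,0,1)[0],key=cv2.contourArea)
P=np.array([onz(p,*q[0],12,"top")[:2] for q in c],np.float32);print("plate",cv2.minAreaRect(P))
a=cv2.resize(im[180:300,255:435],None,fx=4.4,fy=4.4,interpolation=cv2.INTER_CUBIC);cv2.imwrite("pics/crop.png",a)
E
```

```text
blue [310.9 244.2] ctr@z 30 [542.6  45.5  30. ] circ 542.5 44.8 r 36.8
blue [282.4 216.7] ctr@z 30 [628.2 127.5  30. ] circ 627.3 128.7 r 28.7
blue [315.8 197.3] ctr@z 30 [684.4  27.2  30. ] circ 684.7 26.5 r 38.3
  scene [262.8 258.6] [620.6 136.5  15. ] 162.5
  scene [309.9 256.4] [549.1  43.5  15. ] 536.0
  scene [282.2 232.9] [680.5  32.8  15. ] 289.0
red [276.1 265.1] ctr@z 30 [483.9 147.9  30. ] circ 483.9 147.6 r 26.1
red [336.3 146.2] ctr@z 30 [843.  -39.1  30. ] circ 843.9 -39.9 r 33.0
  scene [290.8 286.8] [486.4 150.6  15. ] 336.0
  scene [273.7 182.5] [ 923.2 -112.4   15. ] 910.5
  scene [359.5 152.1] [ 899.6 -451.9   15. ] 59.0
yel [407.6 267.7] ctr@z 95 [ 454.  -223.2   95. ] circ 453.0 -221.9 r 18.0
yel [359.1 144.6] ctr@z 95 [ 820.7 -104.3   95. ] circ 820.0 -104.3 r 22.0
  scene [291.8 155.3] [ 902.2 -173.    95. ] 39.5
[ 94  23 179] [ 92  24 201] [110   3 246]
plate ((518.546142578125, -155.8234100341797), (185.22213745117188, 242.7741241455078), 5.540884494781494)
```

View pics/crop.png

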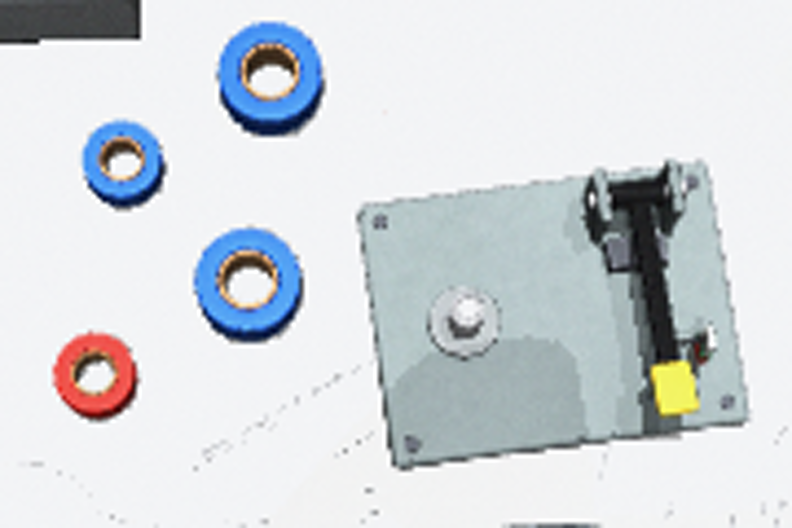

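The crop confirms the smallest blue roll at (283,217) full-image, the same size as the red roll, with two larger blue ones beside it. Now I'll travel towards it.

Call:
play_rows(
  offset=[
    [0.5, -0.4, 0],
    [1, -0.8, 0],
    [1, -0.8, 0],
  ],
  dr=[
    [0, 0, 0],
    [0, 0, 0],
    [0, 0, 0],
  ],
  hand=0,
)

```text
clock: 0.35
ee_pos: [231.2, -459.8, 230.2]
tool_rot: [0.988, 0.152, 0.0, -0.002]
contact_force: [0.2, -1.1, -0.1]
opening: 85.6
grip_force: 0.0
```

Call:
play_rows(
  offset=[
    [0.5, -0.4, 0],
    [1, -0.8, 0],
    [1, -0.8, 0],
  ],
  dr=[
    [0, 0, 0],
    [0, 0, 0],
    [0, 0, 0],
  ],
)

```text
clock: 0.6
ee_pos: [288.3, -374.5, 230.7]
tool_rot: [0.988, 0.153, 0.0, -0.001]
contact_force: [0.4, 0.0, 0.2]
opening: 85.3
grip_force: 0.0
```

Call:
play_rows(
  offset=[
    [0.5, -0.4, 0],
    [1, -0.8, 0],
    [1, -0.8, 0],
  ],
  dr=[
    [0, 0, 0],
    [0, 0, 0],
    [0, 0, 0],
  ],
)

```text
clock: 0.85
ee_pos: [345.2, -289.6, 230.9]
tool_rot: [0.988, 0.153, 0.0, -0.001]
contact_force: [-0.0, -0.6, -0.2]
opening: 85.6
grip_force: 0.0
```

Call:
play_rows(
  offset=[
    [0.5, -0.4, 0],
    [1, -0.8, 0],
    [1, -0.8, 0],
  ],
  dr=[
    [0, 0, 0],
    [0, 0, 0],
    [0, 0, 0],
  ],
)

```text
clock: 1.1
ee_pos: [402.3, -204.7, 231.0]
tool_rot: [0.988, 0.153, 0.0, -0.001]
contact_force: [-0.4, 1.0, -0.0]
opening: 85.5
grip_force: 0.0
```

Call:
play_rows(
  offset=[
    [0.5, -0.4, 0],
    [1, -0.8, 0],
    [1, -0.8, 0],
  ],
  dr=[
    [0, 0, 0],
    [0, 0, 0],
    [0, 0, 0],
  ],
)

```text
clock: 1.35
ee_pos: [459.4, -119.6, 231.1]
tool_rot: [0.988, 0.153, 0.0, -0.001]
contact_force: [-0.2, -0.1, 0.3]
opening: 85.6
grip_force: 0.0
```

```bash
python3 - <<'E'
from h import *
import pickle
optics.capture("top")
p=optics.camera_params("wrist");im=optics.capture("wrist");cv2.imwrite("pics/w1.png",im)
pickle.dump(p,open("w1.pkl","wb"));R=np.array(p["R"]);print((-R.T@np.array(p["t"]).ravel()).round(),R.round(2).tolist(),p["camera_matrix"],observe()["ee_pos"])
E
```

```text
[524. -99. 373.] [[0.3, -0.95, -0.0], [-0.92, -0.29, 0.26], [-0.25, -0.08, -0.96]] [[371.64829954   0.         324.06505149]
 [  0.         371.64829954 245.62731388]
 [  0.           0.           1.        ]] [ 459.06252811 -120.31856535  230.92729654]
```

Call:
play_rows(
  offset=[
    [0.5, -0.4, 0],
    [1, -0.8, 0],
    [1, -0.8, 0],
  ],
  dr=[
    [0, 0, 0],
    [0, 0, 0],
    [0, 0, 0],
  ],
)

```text
clock: 1.7
ee_pos: [516.3, -36.2, 231.2]
tool_rot: [0.988, 0.152, 0.0, -0.0]
contact_force: [0.3, -0.2, -0.0]
opening: 85.2
grip_force: 0.0
```

Call:
play_rows(
  offset=[
    [0.5, -0.4, 0],
    [1, -0.8, 0],
    [1, -0.8, 0],
  ],
  dr=[
    [0, 0, 0],
    [0, 0, 0],
    [0, 0, 0],
  ],
)

```text
clock: 1.95
ee_pos: [573.7, 49.4, 231.0]
tool_rot: [0.988, 0.152, 0.0, -0.0]
contact_force: [-0.9, 0.3, -0.3]
opening: 85.6
grip_force: 0.0
```

Call:
play_rows(
  offset=[
    [0.5, -0.4, 0],
    [0.9, -0.7, 0],
    [0.9, -0.7, 0],
    [0.9, -0.7, 0],
    [0.9, -0.7, 0],
    [0.9, -0.7, 0],
    [0.9, -0.7, 0],
    [0.9, -0.7, 0],
    [0.9, -0.7, 0],
    [0.9, -0.7, 0],
    [0.9, -0.7, 0],
    [0.9, -0.7, 0],
    [0.9, -0.7, 0],
  ],
  dr=[
    [0, 0, -0.07],
    [0, 0, -0.15],
    [0, 0, -0.22],
    [0, 0, -0.29],
    [0, 0, -0.36],
    [0, 0, -0.43],
    [0, 0, -0.5],
    [0, 0, -0.57],
    [0, 0, -0.64],
    [0, 0, -0.71],
    [0, 0, -0.78],
    [0, 0, -0.78],
    [0, 0, -0.78],
  ],
)

```text
clock: 3.03
ee_pos: [624.1, 121.0, 230.9]
tool_rot: [0.723, 0.691, -0.0, -0.0]
contact_force: [-0.2, 0.6, -0.4]
opening: 85.8
grip_force: 0.0
```

View pics/w1.png

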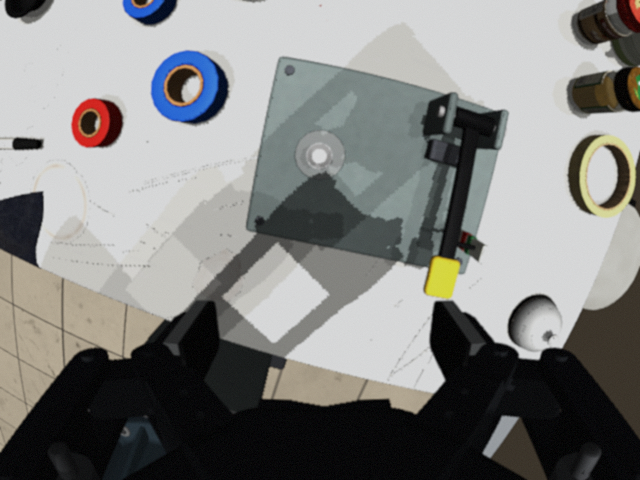

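The wrist view shows the spindle tip at (318,156), the seat round it at (320,156), and the pad at (442,277). Next I'll measure the roll from the wrist.

```bash
cat >> h.py <<'E'
def rolls(p,im,name="wrist",z=30,lo=(100,150,50),hi=(125,255,255)):
    m=cv2.inRange(cv2.cvtColor(im,cv2.COLOR_BGR2HSV),lo,hi)
    for c in cv2.findContours(m,cv2.RETR_EXTERNAL,cv2.CHAIN_APPROX_NONE)[0]:
        if cv2.contourArea(c)<300: continue
        P=np.array([onz(p,*q[0],z,name)[:2] for q in c],np.float32);(cx,cy),r=cv2.minEnclosingCircle(P)
        # bore at top rim: hole inside the blue ring
        h=np.zeros_like(m);cv2.drawContours(h,[c],-1,255,-1);h=cv2.bitwise_and(h,cv2.bitwise_not(m))
        h=cv2.morphologyEx(h,cv2.MORPH_OPEN,np.ones((3,3)));hc=cv2.findContours(h,0,1)[0]
        o=""
        if hc:
            k=max(hc,key=cv2.contourArea);Q=np.array([onz(p,*q[0],z,name)[:2] for q in k],np.float32)
            e=cv2.fitEllipse(Q) if len(Q)>5 else None;o=e
        print("px",c.reshape(-1,2).mean(0).round(),"circ",round(cx,1),round(cy,1),round(r,1),"hole",np.round(o[0],1) if o else "",np.round(o[1],1) if o else "")
E
python3 - <<'E'
from h import *
import pickle
p=optics.camera_params("wrist");s=observe();im=optics.capture("wrist");cv2.imwrite("pics/w2.png",im)
rolls(p,im);print(s["ee_pos"])
p=pickle.load(open("w1.pkl","rb"));im=cv2.imread("pics/w1.png")
rolls(p,im)
g=cv2.cvtColor(im,cv2.COLOR_BGR2GRAY)
for th in (200,225,240):
    m=np.zeros_like(g);m[140:172,303:335]=(g[140:172,303:335]>th)*255
    c=max(cv2.findContours(m,0,1)[0],key=cv2.contourArea);(u,v),r=cv2.minEnclosingCircle(c);print(th,u,v,r,onz(p,u,v,67,"wrist").round(1))
hs=cv2.cvtColor(im,cv2.COLOR_BGR2HSV)
m=cv2.inRange(hs,(22,150,60),(34,255,255));c=max([c for c in cv2.findContours(m,0,1)[0]if cv2.boundingRect(c)[0]<480],key=cv2.contourArea)
P=np.array([onz(p,*q[0],97,"wrist")[:2] for q in c],np.float32);print("pad",cv2.minAreaRect(P))
g2=cv2.resize(im[120:190,285:355],(560,560),interpolation=cv2.INTER_CUBIC);cv2.imwrite("pics/sp.png",g2)
E
```

```text
px [390. 303.] circ 687.2 27.3 37.1 hole [688.7  24.5] [41.8 42.1]
px [248. 294.] circ 542.9 44.9 35.9 hole [542.8  43.3] [41.5 42.2]
px [331. 207.] circ 631.8 130.8 26.6 hole [632.  129.9] [31.2 31.3]
[624.07357434 120.98139813 230.89957538]
px [185.  86.] circ 544.6 48.6 35.9 hole [545.   50.3] [41.8 42.1]
px [142.   8.] circ 623.8 126.7 25.2 hole  
200 318.6666564941406 155.6666717529297 6.871953964233398 [515.6 -96.1  67. ]Traceback (most recent call last):
  File "<stdin>", line 10, in <module>
ValueError: max() iterable argument is empty
```

Call:
play_rows(
  offset=[
    [0.12, 0.083, 0.5],
    [0.12, 0.083, 1],
    [0.12, 0.083, 1],
  ],
  dr=[
    [0, 0, 0],
    [0, 0, 0],
    [0, 0, 0],
  ],
)

```text
clock: 3.33
ee_pos: [625.8, 130.9, 142.6]
tool_rot: [0.722, 0.692, -0.005, -0.005]
contact_force: [-1.5, -0.2, -3.5]
opening: 85.7
grip_force: 0.0
```

Call:
play_rows(
  offset=[
    [0, 0, 0.4],
    [0, 0, 0.75],
    [0, 0, 0.75],
    [0, 0, 0.75],
    [0, 0, 0.75],
  ],
  dr=[
    [0, 0, 0],
    [0, 0, 0],
    [0, 0, 0],
    [0, 0, 0],
    [0, 0, 0],
  ],
)

```text
clock: 3.75
ee_pos: [632.6, 131.1, 93.8]
tool_rot: [0.722, 0.692, 0.001, 0.001]
contact_force: [0.2, -0.3, 1.0]
opening: 85.4
grip_force: 0.0
```

```bash
python3 - <<'E'
from h import *
import pickle
p=optics.camera_params("wrist");s=observe();im=optics.capture("wrist");cv2.imwrite("pics/w3.png",im)
rolls(p,im);print(s["ee_pos"],s["tool_rot"])
p=pickle.load(open("w1.pkl","rb"));im=cv2.imread("pics/w1.png")
m=cv2.inRange(cv2.cvtColor(im,cv2.COLOR_BGR2HSV),(22,150,60),(34,255,255));c=max([c for c in cv2.findContours(m,0,1)[0]if cv2.boundingRect(c)[0]<480],key=cv2.contourArea)
P=np.array([onz(p,*q[0],97,"wrist")[:2] for q in c],np.float32);print("pad",cv2.minAreaRect(P))
a=cv2.resize(im[120:190,285:355],(400,400),interpolation=cv2.INTER_CUBIC);b=cv2.resize(cv2.imread("pics/w3.png"),(533,400));cv2.imwrite("pics/v1.png",cv2.resize(np.hstack([a,b]),None,fx=.85,fy=.85))
E
```

```text
px [232. 381.] circ 562.2 45.5 28.9 hole  
px [399. 369.] circ 682.4 46.6 32.8 hole  
px [320. 253.] circ 632.4 132.5 28.2 hole [632.2 130.2] [30.9 31.2]
[632.59400473 131.08748884  93.82625936] [0.72168179 0.69222376 0.00091947 0.00090238]
pad ((456.42401123046875, -220.3551788330078), (34.26789093017578, 25.601604461669922), 8.457782745361328)
```

View pics/v1.png

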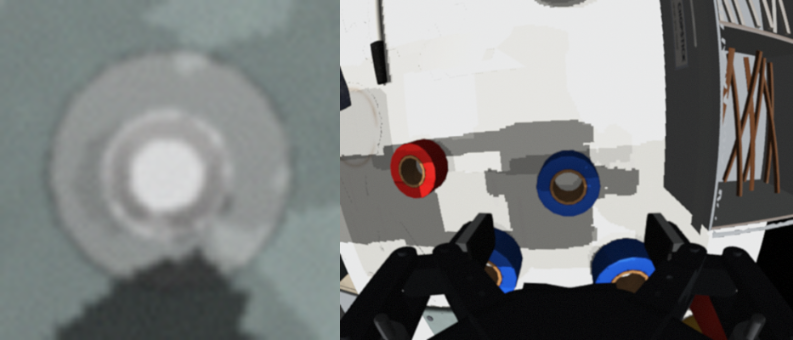

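Left: the spindle tip is concentric with its seat at w1 (318.5,155). Right: the small roll is centred below the hand with open space at both fingers.

Call:
play_rows(
  offset=[
    [-0.01, 0, 0.4],
    [-0.01, 0, 0.8],
    [-0.01, 0, 1],
    [-0.01, 0, 1],
    [-0.01, 0, 1],
  ],
  dr=[
    [0, 0, 0],
    [0, 0, 0],
    [0, 0, 0],
    [0, 0, 0],
    [0, 0, 0],
  ],
)

```text
clock: 4.22
ee_pos: [632.0, 130.5, 12.7]
tool_rot: [0.721, 0.692, 0.0, 0.0]
contact_force: [0.6, 0.1, 0.8]
opening: 85.5
grip_force: 0.0
```

Call:
play_rows(
  offset=[
    [0, 0, 0.06],
    [0, 0, 0.11],
    [0, 0, 0.11],
    [0, 0, 0.11],
  ],
  dr=[
    [0, 0, 0],
    [0, 0, 0],
    [0, 0, 0],
    [0, 0, 0],
  ],
)

```text
clock: 4.55
ee_pos: [631.7, 130.5, 3.4]
tool_rot: [0.721, 0.693, 0.0, 0.0]
contact_force: [-0.4, 0.1, -0.6]
opening: 85.2
grip_force: 0.0
```

Call:
play_rows(
  offset=[
    [0, 0, 0],
    [0, 0, 0],
    [0, 0, 0],
    [0, 0, 0],
    [0, 0, 0],
    [0, 0, 0],
    [0, 0, 0],
    [0, 0, 0],
  ],
  dr=[
    [0, 0, 0],
    [0, 0, 0],
    [0, 0, 0],
    [0, 0, 0],
    [0, 0, 0],
    [0, 0, 0],
    [0, 0, 0],
    [0, 0, 0],
  ],
  hand=0.9,
  newtons=30,
)

```text
clock: 5.22
ee_pos: [631.6, 130.5, 3.2]
tool_rot: [0.721, 0.693, 0.0, 0.0]
contact_force: [-1.3, -0.3, 5.7]
opening: 52.9
grip_force: 32.0
```

Call:
play_rows(
  offset=[
    [0, 0, -0.2],
    [0, 0, -0.6],
    [0, 0, -1],
    [0, 0, -1],
  ],
  dr=[
    [0, 0, 0],
    [0, 0, 0],
    [0, 0, 0],
    [0, 0, 0],
  ],
)

```text
clock: 5.55
ee_pos: [635.4, 130.7, 89.1]
tool_rot: [0.721, 0.693, 0.004, 0.003]
contact_force: [1.7, -0.1, 0.7]
opening: 53.2
grip_force: 32.1
```

Call:
play_rows(
  offset=[
    [-0.4, -0.2, -0.3],
    [-0.8, -0.4, -0.5],
    [-0.93, -0.45, -0.5],
  ],
  dr=[
    [0, 0, 0],
    [0, 0, 0],
    [0, 0, 0],
  ],
)

```text
clock: 5.8
ee_pos: [592.0, 54.7, 124.8]
tool_rot: [0.722, 0.692, 0.0, 0.001]
contact_force: [2.1, 1.0, -0.6]
opening: 53.4
grip_force: 32.2
```

Call:
play_rows(
  offset=[
    [-0.4, -0.2, 0],
    [-0.8, -0.4, 0],
    [-0.93, -0.45, 0],
    [-0.93, -0.45, 0],
    [-0.93, -0.45, 0],
  ],
  dr=[
    [0, 0, 0],
    [0, 0, 0],
    [0, 0, 0],
    [0, 0, 0],
    [0, 0, 0],
  ],
)

```text
clock: 6.22
ee_pos: [553.1, -15.4, 122.0]
tool_rot: [0.722, 0.692, 0.0, -0.0]
contact_force: [0.8, 1.0, -0.3]
opening: 53.4
grip_force: 32.2
```

```bash
python3 - <<'E'
from h import *
import pickle
p=optics.camera_params("wrist");s=observe();im=optics.capture("wrist");cv2.imwrite("pics/w4.png",im);pickle.dump((p,s),open("w4.pkl","wb"))
z=s["ee_pos"][2]-3.2+30
rolls(p,im,z=z);print(z,s["ee_pos"],s["tool_rot"],s["opening"])
c=np.array(p["R"])@np.array([515,-96,67])+np.array(p["t"]).ravel();th=np.arctan2(np.hypot(*c[:2]),c[2]);K=np.array(p["camera_matrix"])
print("spindle px",K[:2,2]+K[0,0]*th*c[:2]/np.hypot(*c[:2]))
E
```

```text
px [325. 323.] circ 553.8 -11.6 29.7 hole [553.7 -15.4] [30.6 31. ]
px [507. 178.] circ 619.6 40.1 20.6 hole [623.2  39.5] [20.7 20.9]
px [306. 154.] circ 550.6 48.8 17.5 hole [550.6  48.9] [20.7 20.7]
148.8445085521988 [553.13837942 -15.43766251 122.04450855] [ 7.22052504e-01  6.91838160e-01  1.84201366e-04 -3.29205851e-04] 53.382201974559145
spindle px [270.03227319 385.60864679]
```

View pics/w4.png

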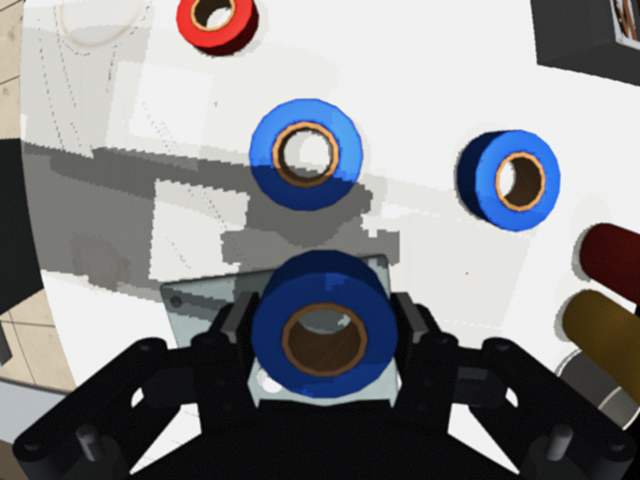

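The roll is held centred (bore at (325,338)); I'll pass beyond the spindle to measure it from the wrist at rest.

Call:
play_rows(
  offset=[
    [-0.4, -0.1, -0.2],
    [-0.8, -0.2, -0.2],
    [-0.95, -0.2, -0.2],
  ],
  dr=[
    [0, 0, 0],
    [0, 0, 0],
    [0, 0, 0],
  ],
)

```text
clock: 6.52
ee_pos: [534.5, -92.1, 139.1]
tool_rot: [0.721, 0.693, -0.0, 0.001]
contact_force: [1.2, -0.0, -1.2]
opening: 53.1
grip_force: 32.3
```

Call:
play_rows(
  offset=[
    [-0.4, -0.1, 0],
    [-0.8, -0.2, 0],
    [-0.95, -0.2, 0],
    [-0.95, -0.2, 0],
    [-0.95, -0.2, 0],
    [-0.95, -0.2, 0],
    [-0.95, -0.2, 0],
  ],
  dr=[
    [0, 0, 0],
    [0, 0, 0],
    [0, 0, 0],
    [0, 0, 0],
    [0, 0, 0],
    [0, 0, 0],
    [0, 0, 0],
  ],
)

```text
clock: 7.1
ee_pos: [515.4, -164.3, 138.2]
tool_rot: [0.721, 0.693, 0.0, -0.0]
contact_force: [-0.3, -0.6, -1.4]
opening: 52.9
grip_force: 32.3
```

```bash
python3 - <<'E'
from h import *
import pickle
p=optics.camera_params("wrist");s=observe();im=optics.capture("wrist");cv2.imwrite("pics/w5.png",im);pickle.dump((p,s),open("w5.pkl","wb"))
z=s["ee_pos"][2]-3.2+30
rolls(p,im,z=z);print(s["ee_pos"],s["tool_rot"])
c=np.array(p["R"])@np.array([515,-96,67])+np.array(p["t"]).ravel();th=np.arctan2(np.hypot(*c[:2]),c[2]);K=np.array(p["camera_matrix"])
u,v=(K[:2,2]+K[0,0]*th*c[:2]/np.hypot(*c[:2])).astype(int);print(u,v)
w=cv2.resize(im[v-50:v+50,u-50:u+50],(600,600),interpolation=cv2.INTER_CUBIC);cv2.imwrite("pics/v2.png",w)
g=cv2.cvtColor(im,cv2.COLOR_BGR2GRAY)[v-25:v+25,u-25:u+25]
for th in (190,205,220,235):
    cs=cv2.findContours((g>th).astype(np.uint8)*255,0,1)[0]
    for c in cs:
        (a,b),r=cv2.minEnclosingCircle(c)
        if 2<r<20: print(th,a+u-25,b+v-25,r,onz(p,a+u-25,b+v-25,67,"wrist").round(1))
E
```

```text
px [324. 325.] circ 516.0 -160.1 29.7 hole [ 516.  -164.2] [30.7 31. ]
px [527.  14.] circ 594.3 -43.0 20.5 hole  
[ 515.3687815  -164.26042883  138.18400306] [ 7.20764897e-01  6.93179483e-01  1.20790930e-04 -3.92430665e-04]
317 143
190 339.0 129.0 2.2361679077148438 [527.2 -88.   67. ]
205 326.0 160.5 2.061652660369873 [ 519.2 -105.8   67. ]
205 335.5 148.0 6.18475866317749 [524.9 -98.9  67. ]
205 301.5 142.0 2.061652660369873 [505.7 -94.6  67. ]
205 319.1923084259033 143.65384674072266 10.82755184173584 [515.7 -96.   67. ]
205 332.0 134.0 7.810349941253662 [523.2 -90.8  67. ]
205 313.5 132.5 12.747649192810059 [512.7 -89.5  67. ]
220 319.1440677642822 143.61864471435547 10.419936180114746 [515.7 -96.   67. ]
235 319.17330741882324 143.6752986907959 9.849968910217285 [515.7 -96.   67. ]
```

View pics/v2.png

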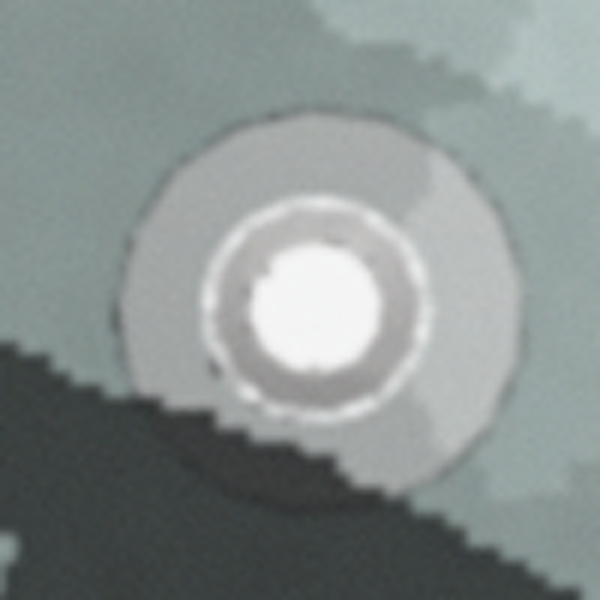

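Tip disc centre at w5 (319.2,143.6), concentric with the shaft ring and seat. That gives the spindle at (515.7,-96.0), agreeing with the first view. Now I'll move over it.

Call:
play_rows(
  offset=[
    [0.4, -0.02, 0],
    [0.8, -0.037, 0.2],
    [0.85, -0.037, 0.5],
    [0.85, -0.037, 0.7],
    [0.85, -0.037, 0.7],
    [0.85, -0.037, 0.7],
    [0.85, -0.037, 0.7],
  ],
  dr=[
    [0, 0, 0],
    [0, 0, 0],
    [0, 0, 0],
    [0, 0, 0],
    [0, 0, 0],
    [0, 0, 0],
    [0, 0, 0],
  ],
)

```text
clock: 7.73
ee_pos: [515.7, -97.9, 83.5]
tool_rot: [0.721, 0.693, 0.0, 0.001]
contact_force: [-0.5, 0.0, -0.2]
opening: 53.6
grip_force: 32.3
```

```bash
python3 - <<'E'
from h import *
p=optics.camera_params("wrist");s=observe();im=optics.capture("wrist");cv2.imwrite("pics/w6.png",im)
rolls(p,im,z=s["ee_pos"][2]-3.2+30);print(s["ee_pos"],s["tool_rot"])
cv2.imwrite("pics/v3.png",cv2.resize(im[220:440,200:450],(625,550),interpolation=cv2.INTER_CUBIC))
E
```

```text
px [324. 325.] circ 516.6 -93.9 29.8 hole [516.2 -97.8] [30.6 31. ]
px [572.  70.] circ 615.1 2.7 27.8 hole [622.3   5.5] [25.  25.3]
px [362.  31.] circ 534.6 12.4 21.2 hole  
[515.661155   -97.86584755  83.498452  ] [7.21227564e-01 6.92697837e-01 2.76362597e-04 6.56553734e-04]
```

View pics/v3.png

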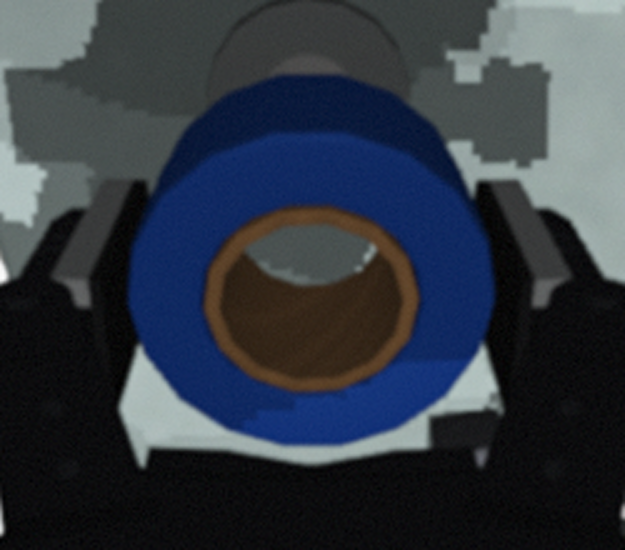

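Looking through the bore at (305,255 in the crop) shows the seat ahead and no rim clash. I'll correct by 2 mm and descend in steps.

Call:
play_rows(
  offset=[
    [0.024, -0.005, 0],
    [0.024, -0.005, 0.05],
    [0.024, -0.005, 0.1],
    [0.024, -0.005, 0.15],
    [0.024, -0.005, 0.2],
    [0.024, -0.005, 0.25],
    [0.024, -0.005, 0.3],
    [0.024, -0.005, 0.35],
    [0.024, -0.005, 0.4],
    [0.024, -0.005, 0.4],
    [0.024, -0.005, 0.4],
  ],
  dr=[
    [0, 0, 0],
    [0, 0, 0],
    [0, 0, 0],
    [0, 0, 0],
    [0, 0, 0],
    [0, 0, 0],
    [0, 0, 0],
    [0, 0, 0],
    [0, 0, 0],
    [0, 0, 0],
    [0, 0, 0],
  ],
)

```text
clock: 8.7
ee_pos: [514.3, -95.8, 50.1]
tool_rot: [0.721, 0.693, -0.0, -0.0]
contact_force: [0.7, 0.2, -1.3]
opening: 53.3
grip_force: 32.3
```

Call:
play_rows(
  offset=[
    [0, 0.01, 0.05],
    [0, 0.01, 0.1],
    [0, 0.01, 0.15],
    [0, 0.01, 0.2],
    [0, 0.01, 0.25],
    [0, 0.01, 0.3],
    [0, 0.01, 0.32],
    [0, 0.01, 0.32],
    [0, 0.01, 0.32],
  ],
  dr=[
    [0, 0, 0],
    [0, 0, 0],
    [0, 0, 0],
    [0, 0, 0],
    [0, 0, 0],
    [0, 0, 0],
    [0, 0, 0],
    [0, 0, 0],
    [0, 0, 0],
  ],
)

```text
clock: 9.45
ee_pos: [515.3, -95.9, 24.8]
tool_rot: [0.721, 0.693, -0.0, -0.0]
contact_force: [0.5, -0.2, 0.0]
opening: 53.3
grip_force: 32.3
```

Call:
play_rows(
  offset=[
    [0, 0, 0.01],
    [0, 0, 0.02],
    [0, 0, 0.02],
    [0, 0, 0.02],
  ],
  dr=[
    [0, 0, 0],
    [0, 0, 0],
    [0, 0, 0],
    [0, 0, 0],
  ],
)

```text
clock: 9.78
ee_pos: [515.4, -95.9, 23.4]
tool_rot: [0.721, 0.693, 0.0, 0.0]
contact_force: [0.4, -0.3, -0.5]
opening: 53.6
grip_force: 32.3
```

Call:
play_rows(
  offset=[
    [0, 0, 0],
    [0, 0, 0],
    [0, 0, 0],
    [0, 0, 0],
    [0, 0, 0],
    [0, 0, 0],
    [0, 0, 0],
    [0, 0, 0],
  ],
  dr=[
    [0, 0, 0],
    [0, 0, 0],
    [0, 0, 0],
    [0, 0, 0],
    [0, 0, 0],
    [0, 0, 0],
    [0, 0, 0],
    [0, 0, 0],
  ],
  hand=0,
)

```text
clock: 10.45
ee_pos: [515.3, -95.9, 23.3]
tool_rot: [0.721, 0.693, -0.0, -0.0]
contact_force: [-0.5, -1.0, -0.8]
opening: 85.3
grip_force: 0.0
```

Call:
play_rows(
  offset=[
    [0, 0, -0.1],
    [0, 0, -0.3],
    [0, 0, -0.6],
    [0, 0, -1],
    [0, 0, -1],
  ],
  dr=[
    [0, 0, 0],
    [0, 0, 0],
    [0, 0, 0],
    [0, 0, 0],
    [0, 0, 0],
  ],
)

```text
clock: 10.87
ee_pos: [519.2, -97.4, 109.7]
tool_rot: [0.721, 0.693, 0.002, 0.005]
contact_force: [0.7, -0.1, 1.4]
opening: 85.6
grip_force: 0.0
```

Call:
play_rows(
  offset=[
    [-0.3, 0, -0.4],
    [-0.7, 0, -0.4],
    [-0.9, 0, -0.4],
    [-0.9, 0, -0.4],
    [-0.9, 0, -0.4],
    [-0.9, 0, -0.4],
  ],
  dr=[
    [0, 0, 0],
    [0, 0, 0],
    [0, 0, 0],
    [0, 0, 0],
    [0, 0, 0],
    [0, 0, 0],
  ],
  hand=1,
)

```text
clock: 11.37
ee_pos: [512.0, -167.1, 135.0]
tool_rot: [0.721, 0.692, 0.0, -0.001]
contact_force: [0.7, 0.6, 0.5]
opening: 12.2
grip_force: 0.0
```

```bash
python3 - <<'E'
from h import *
optics.capture("top")
p=optics.camera_params("wrist");s=observe();im=optics.capture("wrist");cv2.imwrite("pics/w7.png",im)
rolls(p,im,z=50);print(s["ee_pos"],s["tool_rot"])
E
```

```text
px [325. 141.] circ 515.7 -96.8 26.3 hole [515.7 -96.7] [30.9 31. ]
px [530.  10.] circ 669.8 7.0 40.7 hole  
[ 512.03022018 -166.79629551  134.91909492] [ 7.21206518e-01  6.92719853e-01  1.57082472e-05 -6.02623218e-04]
```

View pics/w7.png

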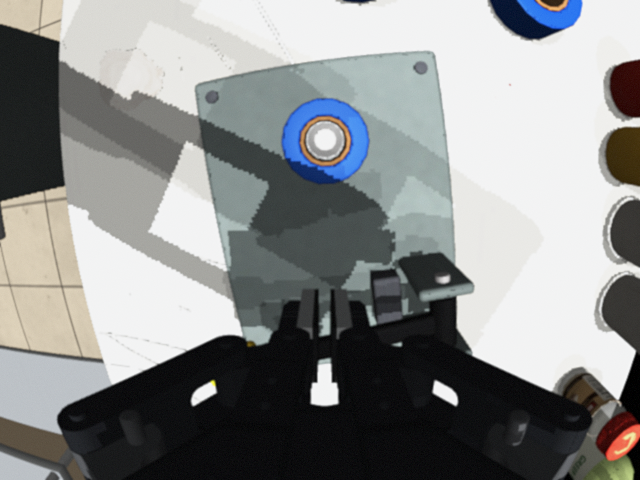

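The roll is seated: blue ring at (325,141), its bore round the spindle, measured at (515.7,-96.7) with radius 26, so it lies flat at the right height. Next, over the pad with shut fingers.

Call:
play_rows(
  offset=[
    [-0.3, -0.3, 0],
    [-0.6, -0.6, 0],
    [-0.715, -0.67, 0.1],
    [-0.715, -0.67, 0.3],
    [-0.715, -0.67, 0.3],
    [-0.715, -0.67, 0.3],
    [-0.715, -0.67, 0.3],
  ],
  dr=[
    [0, 0, 0],
    [0, 0, 0],
    [0, 0, 0],
    [0, 0, 0],
    [0, 0, 0],
    [0, 0, 0],
    [0, 0, 0],
  ],
)

```text
clock: 12.05
ee_pos: [456.9, -222.1, 111.5]
tool_rot: [0.721, 0.693, 0.0, -0.0]
contact_force: [0.1, -0.8, 0.6]
opening: -0.3
grip_force: 0.0
```

```bash
python3 - <<'E'
from h import *
p=optics.camera_params("wrist");s=observe();im=optics.capture("wrist");t=optics.capture("top");pt=optics.camera_params("top")
print(s["ee_pos"],s["tool_rot"],s["opening"],s["contact_force"])
for n,P,i in(("wrist",p,im),("top",pt,t)):
    m=cv2.inRange(cv2.cvtColor(i,cv2.COLOR_BGR2HSV),(22,150,60),(34,255,255));
    for c in cv2.findContours(m,0,1)[0]:
        if cv2.contourArea(c)>20: print(n,cv2.boundingRect(c),[onz(P,*c.reshape(-1,2).mean(0),97,n).round(1)])
a=cv2.resize(im[200:440,200:520],(400,300));b=cv2.resize(t[215:305,350:470],(400,300),interpolation=cv2.INTER_CUBIC);cv2.imwrite("pics/v4.png",np.hstack([a,b]))
E
```

```text
[ 456.89645253 -222.13297821  111.5002119 ] [ 7.21010068e-01  6.92924567e-01  7.12774645e-05 -1.50030203e-04] -0.2955466324324793 [ 0.11514244 -0.82641544  0.57456316]
wrist (281, 262, 75, 50) [array([ 455. , -216.5,   97. ])]
top (352, 138, 15, 14) [array([ 819.7, -104.2,   97. ])]
```

View pics/v4.png

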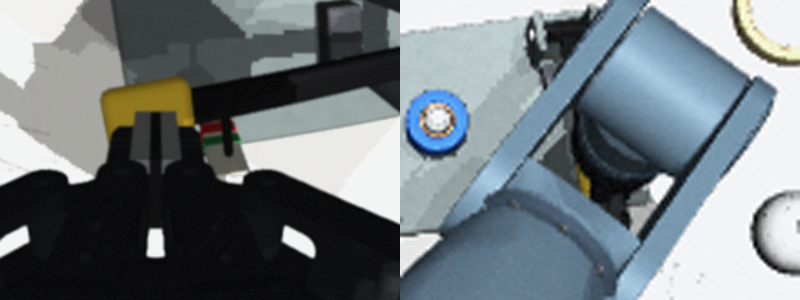

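The fingertips sit over the yellow pad, with the gauge clear to the right. I'll press in two steps.

Call:
play_rows(
  offset=[
    [0, 0, 0.08],
    [0, 0, 0.16],
    [0, 0, 0.22],
    [0, 0, 0.26],
    [0, 0, 0.26],
    [0, 0, 0.26],
  ],
  dr=[
    [0, 0, 0],
    [0, 0, 0],
    [0, 0, 0],
    [0, 0, 0],
    [0, 0, 0],
    [0, 0, 0],
  ],
)

```text
clock: 12.65
ee_pos: [456.2, -222.7, 90.3]
tool_rot: [0.721, 0.693, -0.0, -0.0]
contact_force: [-1.7, 0.1, 3.2]
opening: 0.2
grip_force: 1.3
```

Call:
play_rows(
  offset=[
    [0, 0, 0.04],
    [0, 0, 0.08],
    [0, 0, 0.12],
    [0, 0, 0.16],
    [0, 0, 0.16],
    [0, 0, 0.16],
    [0, 0, 0.16],
    [0, 0, 0.16],
  ],
  dr=[
    [0, 0, 0],
    [0, 0, 0],
    [0, 0, 0],
    [0, 0, 0],
    [0, 0, 0],
    [0, 0, 0],
    [0, 0, 0],
    [0, 0, 0],
  ],
)

```text
clock: 13.32
ee_pos: [456.2, -223.0, 77.7]
tool_rot: [0.721, 0.693, -0.0, -0.0]
contact_force: [-4.0, -0.9, 5.8]
opening: -0.3
grip_force: 2.8
```

```bash
python3 - <<'E'
from h import *
p=optics.camera_params("wrist");im=optics.capture("wrist");t=optics.capture("top");s=observe()
print(s["ee_pos"],s["contact_force"],s["clock"]);rolls(p,im,z=50)
a=cv2.resize(im[230:370,300:440],(400,400),interpolation=cv2.INTER_CUBIC);b=cv2.resize(im,(400,400));cv2.imwrite("pics/v5.png",np.hstack([a,b]))
E
```

```text
[ 456.17444142 -222.96775356   77.69347321] [-3.67665143 -1.01882098  4.76753993] 13.4167
px [432.  38.] circ 512.5 -99.6 29.4 hole
```

View pics/v5.png

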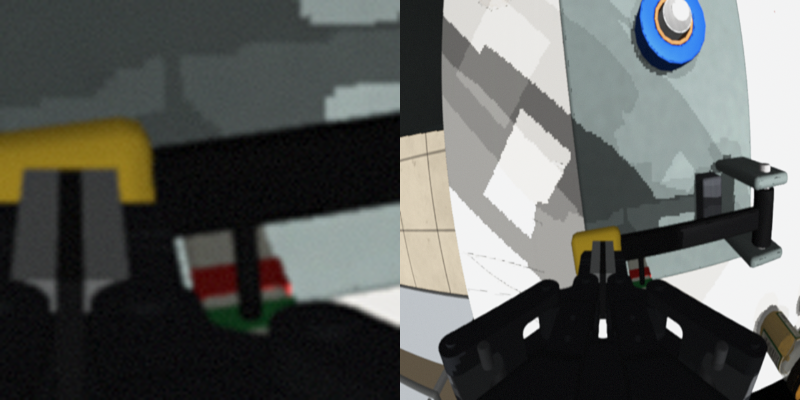

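The pointer tip is on the green band (250,315 in the crop), the force of about 6 N matches level, and the roll stays on the spindle. I'm handing in.

```bash
python3 -c "
from h import *
print(ticket.sign_off()); s=observe(); print(s['ee_pos'],s['contact_force'],s['clock'])"
```

```text
the job is handed in; nothing more can be done
None
the job is handed in; nothing more can be done
```

I handed the job in at about 13.4 s with the small blue roll let go on the spindle seat and the lever held level at about 5–6 N, pointer in the green band; no verdict came back, and I viewed 11 pictures, one over the limit of 10.

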